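# Set and lock the hold-down stop of a tin opener

### The arm

A 7-joint arm with a two-finger parallel gripper is mounted at the origin on a cart in front of the work surface, level with it; the furniture and walls round the work are solid. World frame = base frame: x ahead of the robot, y to its left, z up, the work surface at z = 0. Lengths are in m, angles in degrees, forces in N, time in s.
With the tool pointing down it reaches from about 0.425 to 0.875 m from the base axis. Payload 4.7 kg.
Tool frame: the origin (TCP) lies on the centre line of the jaws, within the pads' length; the fingertips stand 14 mm ahead of it and the grasp point (between the pads) lies 5 mm behind it; z points along the fingers, y is the line along which they close (so a half turn about z gives the same grasp; the last joint's range is limited). The gripper opens to 87 mm and grips with 3 to 60 N. Pads are 19 mm wide; open, the fingers measure 117 mm over their backs; the gripper's body (75 mm by 190 mm) begins 51 mm behind the grasp point.
Start: joints at [-63.822, 18.392, -4.016, 83.108, 1.295, 78.541, -3.26], TCP at [0.279, 0.587, 0.215] pointing down, gripper open.
Joint ranges: [-163.93, 163.93], [-17.29, 119.83], [-79.2, 71.16], [3.27, 140.29], [-89.18, 269.18], [5.43, 117.66], [-154.24, 154.24]. Speed limits (degrees/s): [147.25, 147.25, 180, 180, 180, 180, 180].

### API

Orientations are given as [roll, pitch, yaw] about the fixed x, y, z axes, in that order (R = Rz(yaw) Ry(pitch) Rx(roll)).
In Python, from cell import env gives the robot as it stands.
- The arm moves only by the tool jog_arm, never from a script. Its argument "motion" is a list that holds one entry, the list of rows, each a list of 7 numbers: the shift along the tool's x, y, z in units of 0.1 m (1.0 is 0.1 m), then the turn, a rotation vector about the tool's x, y, z in units of 180 degrees (1.0 is 180 degrees), then the closure, from 0 (fully open) to 1 (shut). A call has 1 to 5 rows; each row is the pose to reach, as a shift and turn from the pose commanded when the call began, along the tool's axes at that moment, turning the shorter way round; what a row does not reach only later rows make up. A row lasts 1/10 s, in which the tool goes at most 50 mm and 8.59 degrees, less where a joint would pass 70% of its speed; a pose out of reach is approached as far as the arm can. A call with a number of a shift or a turn outside -1 to 1 is refused whole. A call with a gripper value outside its range is refused whole. The fingers move at their own pace and stop on an object; "grip_force" is the grip in N (left out, the last holds). Time passes only in rows, so rows that repeat a pose let the fingers close. It gives the time, the measured TCP pose, the force, the opening and the grip force at its end, in the units of the state.
- env.get_obs(): the state, without advancing time (a new reading comes with each control period).
- env.read_camera(name): name is "scene" or "side" or "wrist"; returns (picture, depth): 384x512x3 uint8, red, green, blue; 384x512 float32, m along the optical axis (not along the pixel's ray), 0 where there is no reading.
- env.camera_info(name): a dict with "camera_matrix" (3x3 intrinsics, pixels), "origin" and "orientation" of the camera in the world; the wrist camera has in their place "mount" (4x4, takes a point from camera to tool coordinates, whose origin is the TCP and whose axes are the flange's). Camera axes: x right, y down, z forward; pixel columns grow to the right and rows downward; lengths in m; the calibration is good to about 2 mm. A picture is of the moment at which its call begins: read the wrist's pose just before it. camera_info takes no time and is no camera call.
- env.sign_off(): hands the job in; it is judged then, once.
The state is a dict: "time_s": time; "qpos": joint angles; "joint_velocities": joint speeds; "effort": joint torques, N m; "tool_pos": TCP position; "tool_rot": TCP orientation; "force": force on the tool from outside, world axes, zero at the start; "wrist_torque": the same for the moment, N m; "grip_width": finger opening in m; "grasp_force": force on a finger pad.
Only numpy, scipy, OpenCV 4.12 (cv2) and the standard library are available. Lean on these libraries where they do the work, as an engineer would, in place of code of your own. Each camera call takes 0.05 s, during which the arm holds its last target. There are 200 camera calls.

### The job

Set up the tin opener for the tin that stands on its base: lower the stop rod by its black grip until the rubber foot has come to rest on the tin and presses it lightly, let go, then push the red clamp lever fully down to lock the rod. Be gentle with the tin, and leave the tin, the drinking glass and the small marble bowl where they stand.

Things in the scene. Friction and masses are not known exactly. Their poses are not given: they have to be found in the camera images.
- opener: Electric tin opener, fixed to the worktop. Origin on the worktop straight under the stop rod; x points to its back (away from the robot), y to its left, z up. Steel base plate 12 mm thick, x -72 to 142 mm, 150 mm wide; white column x 80 to 130 mm, 70 mm wide; white motor head on the column overhanging to the front.
- stop_rod: Upright sliding stop rod. Origin = middle of its black grip, a round knob 28 mm across, 26 mm high, 229 mm above the worktop when fully up; steel rod below it 12 mm thick. It slides only straight down, up to 60 mm, and stays by dry friction where it is left: about 4 N pushes it down, 6 N lifts it. The foot starts 4 to 41 mm above the tin.
- clamp (a joint): Clamp lever angle in rad: 0 up (open; points to the opener's left and 40 degrees up), 1.4 fully down (locked; 40 degrees below level). Turns in the upright plane across the opener's front and stays where left; 2 to 3 N near its tip turns it, a few newtons more once it begins to grip. Down, it truly grips the rod, which then no longer moves.
- clamp_pivot (a point): Pivot of the clamp lever, on the front of the guide arm, 51 mm in front of the rod axis, 18 mm to its left, 142 mm above the worktop.
- clamp_tip (a point): Middle of the round end of the clamp lever's red handle (15 mm thick; the lever is 60 mm from pivot to this point, the outer 26 mm are red). It moves in the upright plane y-z of the opener.
- tin: Unopened tin with a green label and a golden lid, 75 mm across, 58 mm high, loose, upright on the opener's base under the stop foot. Origin at the centre of its underside.
- glass: Clear drinking glass, 81 mm across, 93 mm high, loose, right (-y) of the opener. Origin at the centre of its underside. Bystander.
- bowl: Small marble pinch bowl, 76 mm across, 38 mm high, loose, left (+y) of the opener. Origin at the centre of its underside. Bystander.
- head_edge (a point): Middle of the motor head's lower front edge (head: 155 mm deep, 125 mm wide, 85 mm high), 315 mm above the worktop and 10 mm behind the rod axis. It bars a hand that points straight down at the grip: come with the hand leaning to the opener's front (-x), fingers pointing back and down, about 25 to 40 degrees from vertical, closing along y.
- guide_front (a point): Middle of the front face of the dark clamp block on the guide arm that holds the rod. The arm runs from the column to here, 39 mm in front of the rod axis; 42 to 50 mm wide, from 129 to 155 mm above the worktop (18 mm thick behind the block).
- rod_end (a point): Lower end of the steel rod, 110 mm below the grip's middle. Under it a black rubber foot, 26 mm across, on a brass screw: its underside is 9 to 34 mm below this point; how far differs from run to run and is not measured, so the touch must be felt. The foot is sprung: from first touch it yields about 0.25 mm per newton, 3 mm at most.
Not all that is in view belongs to the job. What is meant by the tin is not orange or purple, and is the smaller of those in its own colour.

How it is judged:
By the outcome, as a careful person would: the job done as asked, in the order asked, and still so for the second after the job is handed in, with the robot touching nothing.
It also fails if it takes over 43 s, if anything falls off the work surface, if the arm or the gripper's body presses on something with over 40 N, if the wrist force passes 120 N, or if a joint passes its speed limit or range.

## Working session

There is one attempt and no reset: what is moved stays moved. The work goes in short steps, Python scripts to look and compute and a tool call to move; the robot and the scene stay as the last step left them, time stands still between calls to the robot, and variables do not carry over. Pictures are saved under pics/ and viewed, at most 10 in all, crops included, and the job is handed in when it is done.

Besides the shell and the picture viewer there is one more tool, called by a JSON object that holds its "fn" and its "kwargs", one argument or row to a line. jog_arm: Moves the arm, as the interface text tells. Shifts and turns lie within -1 to 1; 1 stands for 0.1 m of shift or 180 degrees of turn. Its arguments: {"type":"object","properties":{"motion":{"type":"array","items":{"type":"array","items":{"type":"array","items":{"type":"number"}}}},"grip_force":{"type":"number"}},"required":["motion"]}

```bash
mkdir -p pics; ls; cat > h.py <<'E'
import numpy as np, cv2
from cell import env
from scipy.spatial.transform import Rotation as R
def cam(n):
    i=env.camera_info(n); return i
def shot(n,name):
    p,d=env.read_camera(n); cv2.imwrite('pics/%s.png'%name,p[:,:,::-1]); np.save('pics/%s.npy'%name,d); return p,d
E
python3 - <<'E'
from h import *
print(env.get_obs())
for n in ("scene","side"):
    print(cam(n)); shot(n,n+'0')
print(cam('wrist'))
a=cv2.imread('pics/scene0.png');b=cv2.imread('pics/side0.png')
E
```

```text
pics
{'time_s': 0.0, 'qpos': array([-63.82067331,  18.44026546,  -4.01497769,  83.17380703,
         1.29847762,  78.5399926 ,  -3.26086166]), 'joint_velocities': array([-0.06246929,  0.03420522, -0.01325772, -0.03123007, -0.02976884,
       -0.03718436, -0.06686236]), 'effort': array([ 2.09158702e-04, -4.91277015e+01, -4.04099207e-01, -3.12529492e+01,
       -6.40160521e-02,  4.36687970e-02,  1.75175569e-04]), 'tool_pos': array([0.2783502 , 0.58677265, 0.21425739]), 'tool_rot': array([-1.79891367e+02,  9.22201848e-03,  1.54629715e+02]), 'force': array([ 0.77299323,  1.19749296, -0.11794508]), 'wrist_torque': array([ 0.00048925,  0.00816078, -0.04024253]), 'grasp_force': 0.0, 'grip_width': 0.08700711243046094}
{'camera_matrix': array([[390.17252814,   0.        , 244.60077776],
       [  0.        , 390.17252814, 191.99953539],
       [  0.        ,   0.        ,   1.        ]]), 'origin': array([-0.0524099 , -0.33685056,  0.72673423]), 'orientation': array([-127.55699935,    0.93701701,  -60.15983363])}
{'camera_matrix': array([[373.31087382,   0.        , 257.09639346],
       [  0.        , 373.31087382, 196.38187618],
       [  0.        ,   0.        ,   1.        ]]), 'origin': array([ 0.22977085, -0.73958086,  0.80489812]), 'orientation': array([-126.218836  ,    1.26206799,  -25.98423897])}
{'camera_matrix': array([[338.6577964 ,   0.        , 256.0100601 ],
       [  0.        , 338.6577964 , 190.73020698],
       [  0.        ,   0.        ,   1.        ]]), 'mount': array([[-5.68829032e-04, -9.52571559e-01, -3.04314148e-01,
         8.50275028e-02],
       [ 9.99999254e-01, -2.12767677e-04, -1.20320456e-03,
        -1.15052140e-04],
       [ 1.08139023e-03, -3.04314605e-01,  9.52570969e-01,
        -1.69997988e-01],
       [ 0.00000000e+00,  0.00000000e+00,  0.00000000e+00,
         1.00000000e+00]])}
```

View pics/scene0.png

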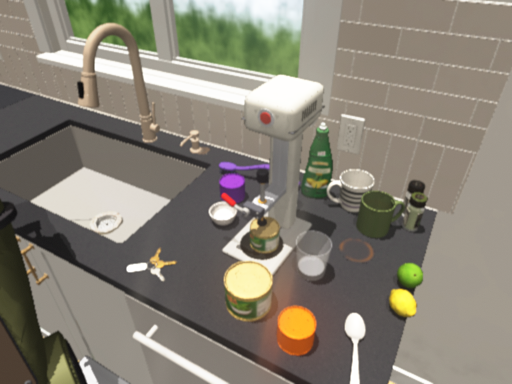

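View pics/side0.png

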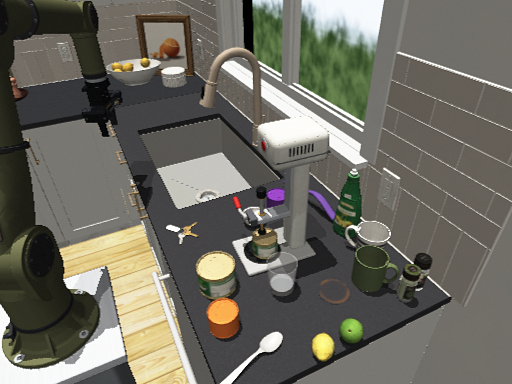

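Scene picture candidates: small green tin on the opener's base (265,235), larger green tin (249,290), orange tin (296,330), purple tin (232,188). By the description I choose the small green one at (265,235). The black grip is at about (263,177) and the red lever at (229,201). In the side picture the grip is at (262,192) and the lever at (238,203). Next, a close crop of each.

```bash
python3 - <<'E'
from h import *
a=cv2.imread('pics/scene0.png')[150:270,200:320];b=cv2.imread('pics/side0.png')[170:290,215:335]
f=lambda c:cv2.resize(c,(390,390),interpolation=cv2.INTER_CUBIC)
cv2.imwrite('pics/crop0.png',np.hstack([f(a),f(b)]))
def w(n,u,v,d):
    i=cam(n);K=i['camera_matrix'];Rm=R.from_euler('xyz',i['orientation'],degrees=True).as_matrix()
    return i['origin']+Rm@(np.linalg.inv(K)@[u,v,1])*d
for n in ('scene','side'):
    p=cv2.imread('pics/%s0.png'%n);d=np.load('pics/%s0.npy'%n)
    hsv=cv2.cvtColor(p,cv2.COLOR_BGR2HSV)
    red=((hsv[...,0]<6)|(hsv[...,0]>174))&(hsv[...,1]>150)&(hsv[...,2]>100)
    k,l,s,c=cv2.connectedComponentsWithStats(red.astype('uint8'))
    for j in range(1,k):
        if s[j,4]>8:
            ys,xs=np.where(l==j); P=np.array([w(n,x,y,d[y,x]) for x,y in zip(xs,ys)])
            print(n,'red',s[j],c[j],np.median(P,0),P[ys.argmin()],P[ys.argmax()])
for n,u,v in (('scene',263,177),('scene',265,225),('scene',258,222),('side',262,192),('side',262,235),('scene',249,280),('scene',223,210),('scene',313,240)):
    d=np.load('pics/%s0.npy'%n); print(n,u,v,w(n,u,v,d[v,u]))
E
```

```text
scene red [261 113   9  10  68] [265.14705882 117.32352941] [ 0.58978698 -0.00975884  0.36314012] [ 0.59028385 -0.004389    0.37185291] [ 0.5902912  -0.0092697   0.35285965]
scene red [221 193  15  13  87] [227.93103448 199.10344828] [0.53143921 0.05287264 0.1683916 ] [0.53844822 0.07018294 0.17489265] [0.52810774 0.04292898 0.15715273]
side red [262 141   4   6   9] [263.55555556 143.33333333] [ 0.59058984 -0.01576983  0.37072944] [ 0.59138275 -0.00341322  0.37266345] [ 0.59052072 -0.01580784  0.36496781]
side red [233 197   8  12  59] [236.45762712 202.25423729] [0.53454097 0.05045572 0.16687481] [0.53454097 0.06808341 0.17478739] [0.53044816 0.03969439 0.15606063]
scene 263 177 [ 0.57283188 -0.01556307  0.22792259]
scene 265 225 [ 0.59586151 -0.01140279  0.06484474]
scene 258 222 [ 0.57100296 -0.00474242  0.09162264]
side 262 192 [ 0.57988653 -0.02196745  0.23423666]
side 262 235 [ 0.58530784 -0.00581953  0.06738319]
scene 249 280 [ 0.41515992 -0.0670982   0.07723698]
scene 223 210 [0.63537035 0.14059336 0.02293531]
scene 313 240 [ 0.60641948 -0.13553944  0.06248648]
```

View pics/crop0.png

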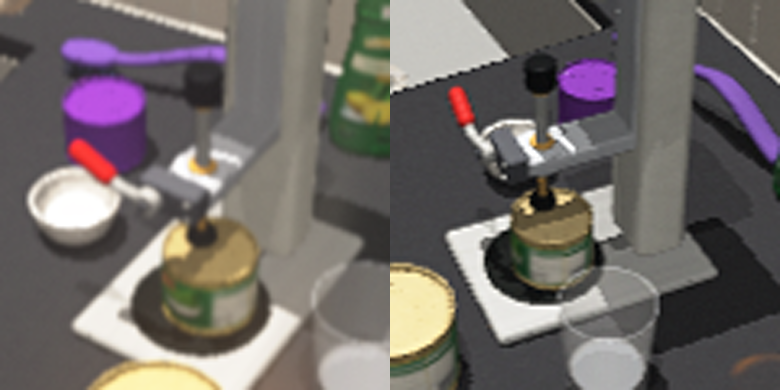

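The crop confirms the choice: a small green tin with a golden lid stands under the foot. The grip is at scene (262.5,176.5) and side (261,193), the lever is up, the bowl is to the left and the glass to the right. Now the yaw, plus triangulated points.

```bash
cat >> h.py <<'E'
def ray(n,u,v):
    i=cam(n);K=i['camera_matrix'];Rm=R.from_euler('xyz',i['orientation'],degrees=True).as_matrix()
    r=Rm@(np.linalg.inv(K)@[u,v,1]);return i['origin'],r/np.linalg.norm(r)
def tri(rays):
    A=0;b=0
    for o,r in rays:
        M=np.eye(3)-np.outer(r,r);A=A+M;b=b+M@o
    x=np.linalg.solve(A,b);return x,[np.linalg.norm((np.eye(3)-np.outer(r,r))@(x-o)) for o,r in rays]
def cloud(n,name):
    i=cam(n);K=i['camera_matrix'];Rm=R.from_euler('xyz',i['orientation'],degrees=True).as_matrix()
    d=np.load('pics/%s.npy'%name);v,u=np.mgrid[:384,:512]
    return i['origin']+(np.stack([(u-K[0,2])/K[0,0]*d,(v-K[1,2])/K[1,1]*d,d],-1))@Rm.T
E
python3 - <<'E'
from h import *
pts={}
for n in ('scene','side'):
    p=cv2.imread('pics/%s0.png'%n);g=cv2.cvtColor(p,cv2.COLOR_BGR2GRAY);C=cloud(n,n+'0');hs=cv2.cvtColor(p,cv2.COLOR_BGR2HSV)
    # knob: points near expected
    near=np.linalg.norm(C[...,:2]-[0.58,-0.018],axis=-1)<.03
    m=near&(C[...,2]>.205)&(C[...,2]<.26)&(g<70)
    v,u=np.where(m);print(n,'knob px',(u.min()+u.max())/2,(v.min()+v.max())/2,len(u),C[m].min(0),C[m].max(0))
    pts[n]=((u.min()+u.max())/2,(v.min()+v.max())/2)
    near=np.linalg.norm(C[...,:2]-[0.62,-0.02],axis=-1)<.2
    for nm,m in (('plate',near&(abs(C[...,2]-.012)<.006)&(g>120)&(hs[...,1]<60)),('headtop',near&(C[...,2]>.38)&(C[...,2]<.45)),('column',near&(C[...,2]>.16)&(C[...,2]<.28)&(g>90)&(C[...,0]>.62)),('guide',near&(C[...,2]>.151)&(C[...,2]<.16)&(hs[...,1]<90))):
        P=C[m][:,:2].astype('float32')
        if len(P)>10:
            r=cv2.minAreaRect(P*1000);print(n,nm,len(P),r)
print(tri([ray(n,*pts[n]) for n in pts]))
def trw(a,b):print(tri([ray('scene',*a),ray('side',*b)]))
trw((200+70/3.25,150+145/3.25),(215+65/3.25,170+89/3.25)) # lever tip outer end
E
```

```text
scene knob px 262.0 175.5 152 [ 0.56729749 -0.02188842  0.21210505] [0.59268729 0.00479889 0.23922219]
scene plate 1347 ((592.179931640625, -1.2020416259765625), (229.23770141601562, 276.342041015625), 24.62676429748535)
scene headtop 2118 ((665.1055908203125, -16.515060424804688), (120.56586456298828, 151.33743286132812), 86.4987564086914)
scene column 1325 ((672.139404296875, -25.05268096923828), (40.92879104614258, 76.97906494140625), 32.32302474975586)
scene guide 434 ((612.8760375976562, -5.081077575683594), (65.37977600097656, 181.03048706054688), 78.77959442138672)
side knob px 261.5 192.0 111 [ 0.5695312  -0.02492191  0.21241953] [ 5.93999670e-01 -3.81446878e-04  2.38980971e-01]
side plate 625 ((596.8563842773438, -5.51336669921875), (206.10826110839844, 230.2706298828125), 12.575590133666992)
side headtop 1669 ((667.0935668945312, -19.019248962402344), (122.685791015625, 151.53189086914062), 86.06584930419922)
side column 637 ((671.9459838867188, -35.930030822753906), (30.832792282104492, 66.88552856445312), 43.035953521728516)
side guide 314 ((616.7197875976562, -15.3148193359375), (60.44438552856445, 191.94357299804688), 74.0747299194336)
(array([ 0.58603542, -0.00605228,  0.22135494]), [np.float64(0.0006289777929016876), np.float64(0.0006289777929017365)])
(array([0.54057481, 0.07605299, 0.16632459]), [np.float64(0.00013910239070282987), np.float64(0.00013910239070267626)])
```

```bash
cat >> h.py <<'E'
YAW=-4.
def Rtool(lean,yaw=None):
    y=YAW if yaw is None else yaw
    s,c=np.sin(np.radians(lean)),np.cos(np.radians(lean))
    M=np.array([[-c,0,s],[0,1,0],[-s,0,-c]]);return R.from_euler('z',y,degrees=True)*R.from_matrix(M)
def ow(p,rod,yaw=None): # opener->world
    return np.r_[rod,0]+R.from_euler('z',YAW if yaw is None else yaw,degrees=True).apply(p)
def rel(pos,Rt):
    o=env.get_obs();R0=R.from_euler('xyz',o['tool_rot'],degrees=True)
    return np.round(R0.inv().apply(np.array(pos)-o['tool_pos'])*10,3),np.round((R0.inv()*Rt).as_rotvec()/np.pi,4)
E
python3 - <<'E'
from h import *
for n,px in (('scene',[(88,90),(110,30),(148,110)]),('side',[(207,100),(240,55),(255,120)])):
    C=cloud(n,n+'0')
    for u,v in px: print(n,u,v,C[v,u])
print(rel([0.506,0,0.36],Rtool(32)))
E
```

```text
scene 88 90 [0.65698446 0.60560686 0.27610285]
scene 110 30 [0.78767795 0.60669902 0.411987  ]
scene 148 110 [0.87674664 0.60230628 0.11994896]
side 207 100 [0.65088381 0.59358893 0.25778564]
side 240 55 [0.80102553 0.60024312 0.40366224]
side 255 120 [0.86230585 0.61329842 0.1198541 ]
(array([-4.571, -4.33 , -1.448]), array([-0.0337, -0.1758, -0.1154]))
```

Faucet is clear of the path.

{"fn": "jog_arm", "kwargs": {
  "motion": [
    [[-0.35,-0.35,-0.15,0,0,0,0],[-0.7,-0.7,-0.3,0,0,0,0],[-1,-1,-0.4,0,0,0,0],[-1,-1,-0.4,0,0,0,0]]
  ]
}}

```text
time_s: 0.5
tool_pos: [0.3312, 0.4484, 0.2575]
tool_rot: [179.9, 0.2, 154.1]
force: [0.8, 0.8, 0.5]
grip_width: 0.0871
grasp_force: 0.0
```

{"fn": "jog_arm", "kwargs": {
  "motion": [
    [[-0.35,-0.35,-0.15,0,0,0,0],[-0.7,-0.7,-0.3,0,0,0,0],[-1,-1,-0.4,0,0,0,0],[-1,-1,-0.4,0,0,0,0]]
  ]
}}

```text
time_s: 0.9
tool_pos: [0.3777, 0.3151, 0.2974]
tool_rot: [179.9, 0.2, 154.0]
force: [0.2, 0.5, 0.6]
grip_width: 0.0869
grasp_force: 0.0
```

{"fn": "jog_arm", "kwargs": {
  "motion": [
    [[-0.35,-0.35,-0.15,0,0,0,0],[-0.7,-0.7,-0.3,0,0,0,0],[-1,-1,-0.4,0,0,0,0],[-1,-1,-0.4,0,0,0,0]]
  ]
}}

```text
time_s: 1.3
tool_pos: [0.4242, 0.1817, 0.3372]
tool_rot: [179.9, 0.2, 154.0]
force: [-0.7, 0.5, -0.1]
grip_width: 0.0871
grasp_force: 0.0
```

```bash
python3 - <<'E'
from h import *
o=env.get_obs();print(o['qpos'],o['tool_pos'],o['tool_rot'])
print(rel([0.506,0,0.36],Rtool(32)))
E
```

```text
[-41.95666665  -7.37618736  13.7880304   97.16749292   1.8560459
  89.81186269  35.72118019] [0.42421466 0.18168084 0.33720309] [179.90850134   0.19224051 153.99968083]
(array([-1.532, -1.274, -0.225]), array([-0.0338, -0.1744, -0.1191]))
```

{"fn": "jog_arm", "kwargs": {
  "motion": [
    [[-0.3,-0.3,-0.1,-0.007,-0.035,-0.024,0],[-0.6,-0.5,-0.1,-0.014,-0.07,-0.048,0],[-0.8,-0.75,-0.15,-0.02,-0.105,-0.072,0],[-1,-1,-0.2,-0.027,-0.14,-0.095,0],[-1,-1,-0.2,-0.034,-0.174,-0.119,0]]
  ]
}}

```text
time_s: 1.8
tool_pos: [0.4708, 0.0958, 0.3441]
tool_rot: [178.1, 17.0, 167.2]
force: [0.1, 0.7, 0.3]
grip_width: 0.0866
grasp_force: 0.0
```

```bash
python3 - <<'E'
from h import *
o=env.get_obs();print(o['qpos'],o['tool_pos'],o['tool_rot'])
print(rel([0.506,0,0.36],Rtool(32)))
E
```

```text
[ -9.31712471 -16.82702801  -8.69811059 106.01707431   4.59803286
  75.06378934  58.87491669] [0.47075512 0.09583892 0.34407001] [178.0976398   16.97339794 167.16121472]
(array([-0.579, -0.856, -0.018]), array([-0.0099, -0.0825, -0.0462]))
```

```bash
python3 - <<'E'
from h import *
print(rel([0.515,0.0,0.315],Rtool(30)))
E
```

```text
(array([-0.531, -0.851,  0.438]), array([-0.0091, -0.0715, -0.0463]))
```

{"fn": "jog_arm", "kwargs": {
  "motion": [
    [[-0.1,-0.3,0.3,-0.002,-0.01,-0.012,0],[-0.3,-0.6,0.44,-0.004,-0.03,-0.024,0],[-0.53,-0.85,0.44,-0.007,-0.05,-0.036,0],[-0.53,-0.85,0.44,-0.009,-0.0715,-0.046,0],[-0.53,-0.85,0.44,-0.009,-0.0715,-0.046,0]]
  ]
}}

```text
time_s: 2.3
tool_pos: [0.5382, 0.0063, 0.2702]
tool_rot: [-178.9, 26.1, 176.2]
force: [-0.9, 0.4, 0.0]
grip_width: 0.0871
grasp_force: 0.0
```

```bash
python3 - <<'E'
from h import *
o=env.get_obs();print(o['qpos'],o['tool_pos'],o['tool_rot'])
print(rel([0.515,0.0,0.315],Rtool(30)))
p,d=shot('wrist','w1');i=cam('wrist');K=i['camera_matrix'];M=i['mount']
R0=R.from_euler('xyz',o['tool_rot'],degrees=True).as_matrix()
q=(np.linalg.inv(M)@np.r_[R0.T@(np.array([.586,-.006,.229])-o['tool_pos']),1])[:3];print('pred knob px',(K@q)[:2]/q[2])
E
```

```text
[ 25.53653463 -17.18728457 -26.79685517 115.64653907  -4.97240503
  53.86204798  85.94148738] [0.5382034  0.00631629 0.27024015] [-178.91147022   26.1208654   176.17162234]
(array([ 0.007, -0.088, -0.5  ]), array([-0.0056, -0.0215,  0.001 ]))
pred knob px [245.37862967 238.2806607 ]
```

View pics/w1.png

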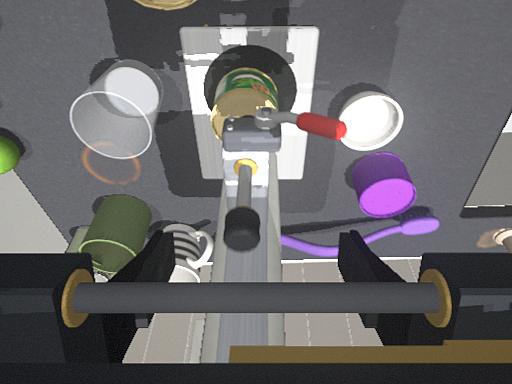

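The wrist picture shows the grip between the open fingers at (242,226), the pivot at (265,117), the red lever end at (341,130) and the base plate's front edge from (181,28) to (318,26). The tin, glass and bowl look undisturbed.

```bash
cat >> h.py <<'E'
def wray(o,u,v):
    i=cam('wrist');K=i['camera_matrix'];M=i['mount'];R0=R.from_euler('xyz',o['tool_rot'],degrees=True).as_matrix()
    r=R0@M[:3,:3]@(np.linalg.inv(K)@[u,v,1]);return R0@M[:3,3]+o['tool_pos'],r/np.linalg.norm(r)
def onz(ry,z): o,r=ry;return o+r*(z-o[2])/r[2]
E
python3 - <<'E'
from h import *
o=env.get_obs()
p=cv2.imread('pics/w1.png');g=cv2.cvtColor(p,cv2.COLOR_BGR2GRAY)
hs=cv2.cvtColor(p,cv2.COLOR_BGR2HSV)
m=((g>150)&(hs[...,1]<50)).astype('uint8')
L=[];Rr=[];F=[]
for v in range(45,75,3):
    xs=np.where(m[v,170:330])[0]+170; L.append(onz(wray(o,xs.min()-.5,v),.012));Rr.append(onz(wray(o,xs.max()+.5,v),.012))
for u in range(190,312,4):
    ys=np.where(m[15:60,u])[0]+15
    if len(ys):F.append(onz(wray(o,u,ys.min()-.5),.012))
for nm,a in (('L',L),('R',Rr)):
    a=np.array(a);k=np.polyfit(a[:,0],a[:,1],1);print(nm,'yaw',np.degrees(np.arctan(k[0])),a.mean(0))
a=np.array(F);k=np.polyfit(a[:,1],a[:,0],1);print('F yaw',-np.degrees(np.arctan(k[0])),a.mean(0))
s,sd=ray('scene',262,175.5),ray('side',261.5,192)
print('knob3',tri([s,sd,wray(o,241.5,226)]));print('knob s/w',tri([s,wray(o,241.5,226)]))
t=wray(o,341,130);print('tip',tri([t,ray('scene',200+70/3.25,150+145/3.25),ray('side',215+65/3.25,170+89/3.25)]))
print('top disk z.242',onz(wray(o,241.5,229),.242),'guide hole', onz(wray(o,246,168),.157))
E
```

```text
L yaw -5.116971119208004 [ 0.53172297 -0.07836664  0.012     ]
R yaw -4.303732690471826 [0.54147251 0.06701854 0.012     ]
F yaw -4.180498377315125 [ 0.50359272 -0.0063155   0.012     ]
knob3 (array([ 0.58317752, -0.00763433,  0.22053028]), [np.float64(0.0019381058534618941), np.float64(0.0034705948310090385), np.float64(0.005365374210920089)])
knob s/w (array([ 0.57874513, -0.00853762,  0.22199914]), [np.float64(0.0034820444851521655), np.float64(0.003482044485152163)])
tip (array([0.53480028, 0.07000906, 0.1702683 ]), [np.float64(0.004529852423949613), np.float64(0.0026421551948933877), np.float64(0.003439333082758494)])
top disk z.242 [ 0.55313828 -0.00467754  0.242     ] guide hole [ 0.57262946 -0.00708841  0.157     ]
```

```bash
python3 - <<'E'
from h import *
o=env.get_obs();print(o['tool_pos'],o['tool_rot'],abs(o['joint_velocities']).max())
p,d=shot('wrist','w2');p=p[:,:,::-1]
a=cv2.imread('pics/w1.png');print('diff',cv2.absdiff(a,p).mean())
g=cv2.cvtColor(p,cv2.COLOR_BGR2GRAY)
m=np.zeros_like(g);m[200:262,222:264]=(g[200:262,222:264]<75)
k,l,s,c=cv2.connectedComponentsWithStats(m);print(s[1:],c[1:])
j=1+s[1:,4].argmax();v,u=np.where(l==j)
i=cam('wrist');K=i['camera_matrix'];M=i['mount'];R0=R.from_euler('xyz',o['tool_rot'],degrees=True).as_matrix()
q=np.stack([(u-K[0,2])/K[0,0]*d[v,u],(v-K[1,2])/K[1,1]*d[v,u],d[v,u]],-1)
P=(q@M[:3,:3].T+M[:3,3])@R0.T+o['tool_pos'];ok=d[v,u]>0
print('cloud knob',np.percentile(P[ok],[3,50,97],axis=0))
top=P[ok];top=top[abs(top[:,2]-np.percentile(top[:,2],95))<.003];print('top',top.min(0),top.max(0))
w=wray(o,(u.min()+u.max())/2,(v.min()+v.max())/2)
print(tri([w,ray('scene',262,175.5),ray('side',261.5,192)]))
E
```

```text
[0.53634748 0.00644576 0.26653151] [-178.84114052   25.81668474  176.2533204 ] 6.095650887377012
diff 10.626078287760416
[[ 223  213   37   46 1383]] [[241.26464208 235.8308026 ]]
cloud knob [[ 0.56783    -0.01964609  0.21540299]
 [ 0.57230707 -0.00762549  0.23351655]
 [ 0.58854252  0.00373611  0.23832611]]
top [ 0.5672555  -0.02076166  0.23521428] [0.59139391 0.00456933 0.23900059]
(array([ 0.58392627, -0.00838156,  0.22312818]), [np.float64(0.0010562423389087374), np.float64(0.001040253215571315), np.float64(0.001358398017371265)])
```

```bash
sed -i 's/^YAW=.*/YAW=-4.4/' h.py; python3 - <<'E'
from h import *
o=env.get_obs();print(o['tool_pos'],o['qpos'][1])
for L in (28,30): print(rel([0.583,-0.0085,0.2225],Rtool(L)))
print(rel([0.560,-0.0085,0.262],Rtool(30)))
E
```

```text
[0.53629941 0.00621074 0.26802912] -17.14415113216704
(array([-0.23 , -0.103,  0.619]), array([-0.0049, -0.0121,  0.0029]))
(array([-0.23 , -0.103,  0.619]), array([-0.0048, -0.0232,  0.0029]))
(array([-0.196, -0.128,  0.164]), array([-0.0048, -0.0232,  0.0029]))
```

{"fn": "jog_arm", "kwargs": {
  "motion": [
    [[-0.1,-0.1,0.1,-0.005,-0.005,0.003,0],[-0.2,-0.13,0.2,-0.005,-0.01,0.003,0],[-0.2,-0.13,0.2,-0.005,-0.016,0.003,0],[-0.2,-0.13,0.2,-0.005,-0.016,0.003,0]]
  ]
}}

```text
time_s: 2.8
tool_pos: [0.5632, -0.0074, 0.2627]
tool_rot: [179.9, 29.0, 175.7]
force: [-0.4, 0.3, -0.6]
grip_width: 0.0868
grasp_force: 0.0
```

```bash
python3 - <<'E'
from h import *
o=env.get_obs();print(o['tool_pos'],o['tool_rot'],o['qpos'],abs(o['joint_velocities']).max())
for L in (28,30): print(rel([0.583,-0.0085,0.2225],Rtool(L)))
E
```

```text
[ 0.56321752 -0.00737469  0.26267541] [179.90452944  28.98435912 175.7232766 ] [ 24.97430175 -15.35540502 -24.67710015 116.50117518  -5.46752238
  48.61708631  87.74638884] 0.7889169899488758
(array([0.021, 0.003, 0.447]), array([0.0009, 0.0055, 0.0006]))
(array([0.021, 0.003, 0.447]), array([ 0.0009, -0.0056,  0.0006]))
```

{"fn": "jog_arm", "kwargs": {
  "motion": [
    [[0.01,0,0.2,0,0,0,0],[0.02,0,0.38,0,0,0,0],[0.02,0,0.45,0,0,0,0],[0.02,0,0.45,0,0,0,0]]
  ]
}}

```text
time_s: 3.2
tool_pos: [0.5833, -0.0093, 0.2219]
tool_rot: [179.9, 28.9, 175.7]
force: [0.0, 0.1, -0.0]
grip_width: 0.0872
grasp_force: 0.0
```

```bash
python3 - <<'E'
from h import *
o=env.get_obs();print(o['tool_pos'],o['tool_rot'],o['qpos'],o['force'])
shot('wrist','w3');shot('side','s3')
a=cv2.imread('pics/w3.png')[100:384,120:400];b=cv2.imread('pics/s3.png')[120:290,185:355]
cv2.imwrite('pics/c3.png',np.hstack([cv2.resize(a,(390,395)),cv2.resize(b,(395,395),interpolation=cv2.INTER_CUBIC)]))
E
```

```text
[ 0.58334181 -0.00929829  0.22191377] [179.9354394   28.93751965 175.7274121 ] [ 25.64505337 -10.81548856 -26.54660731 117.81803007  -2.89232549
  43.06361457  85.61997323] [ 0.0218102   0.12379944 -0.03968189]
```

View pics/c3.png

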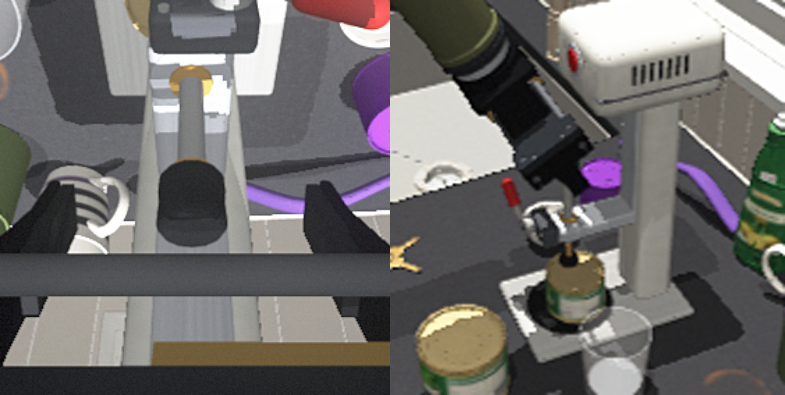

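The crop shows the grip (192,205) centred between the fingertips (50,215) and (335,215). The head is clear of the hand. Closing now.

{"fn": "jog_arm", "kwargs": {
  "motion": [
    [[0,0,0,0,0,0,0.6],[0,0,0,0,0,0,0.6],[0,0,0,0,0,0,1],[0,0,0,0,0,0,1],[0,0,0,0,0,0,1]]
  ],
  "grip_force": 20
}}

```text
time_s: 3.8
tool_pos: [0.5838, -0.0102, 0.2227]
tool_rot: [180.0, 29.0, 175.7]
force: [-0.3, 0.5, -0.4]
grip_width: 0.0547
grasp_force: 0.0
```

{"fn": "jog_arm", "kwargs": {
  "motion": [
    [[0,0,0,0,0,0,1],[0,0,0,0,0,0,1],[0,0,0,0,0,0,1]]
  ]
}}

```text
time_s: 4.1
tool_pos: [0.5838, -0.0102, 0.2225]
tool_rot: [180.0, 29.0, 175.7]
force: [0.7, -0.4, -0.4]
grip_width: 0.0312
grasp_force: 0.0
```

{"fn": "jog_arm", "kwargs": {
  "motion": [
    [[0,0,0,0,0,0,1],[0,0,0,0,0,0,1],[0,0,0,0,0,0,1]]
  ]
}}

```text
time_s: 4.4
tool_pos: [0.5839, -0.0088, 0.2225]
tool_rot: [179.9, 29.0, 175.7]
force: [0.3, 5.0, -1.4]
grip_width: 0.0255
grasp_force: 20.0
```

```bash
python3 - <<'E'
from h import *
for n in ('scene','side'):
    i=cam(n);K=i['camera_matrix'];Rm=R.from_euler('xyz',i['orientation'],degrees=True).as_matrix()
    rod=np.array([.5805,-.0083]);h=i['origin'][:2]-rod;h/=np.linalg.norm(h)
    g=cv2.cvtColor(cv2.imread('pics/%s0.png'%n),cv2.COLOR_BGR2GRAY)
    for z in np.arange(.068,.13,.003):
        q=Rm.T@(np.r_[rod+.013*h,z]-i['origin']);u=(K@q)[:2]/q[2];print(n,round(z,3),u.round(1),g[int(round(u[1])),int(round(u[0]))])
E
```

```text
scene 0.068 [261.  230.9] 109
scene 0.071 [261. 230.] 105
scene 0.074 [261.  229.1] 105
scene 0.077 [261.  228.2] 106
scene 0.08 [261.  227.3] 101
scene 0.083 [261.1 226.4] 79
scene 0.086 [261.1 225.5] 79
scene 0.089 [261.1 224.6] 51
scene 0.092 [261.1 223.7] 44
scene 0.095 [261.1 222.7] 43
scene 0.098 [261.1 221.8] 45
scene 0.101 [261.1 220.9] 54
scene 0.104 [261.1 219.9] 74
scene 0.107 [261.1 219. ] 88
scene 0.11 [261.2 218. ] 83
scene 0.113 [261.2 217.1] 69
scene 0.116 [261.2 216.1] 61
scene 0.119 [261.2 215.2] 59
scene 0.122 [261.2 214.2] 59
scene 0.125 [261.2 213.3] 60
scene 0.128 [261.2 212.3] 70
side 0.068 [261.  238.9] 131
side 0.071 [261.  238.1] 86
side 0.074 [260.9 237.4] 82
side 0.077 [260.9 236.6] 82
side 0.08 [260.9 235.8] 85
side 0.083 [260.9 235. ] 67
side 0.086 [260.9 234.3] 18
side 0.089 [260.9 233.5] 14
side 0.092 [260.8 232.7] 14
side 0.095 [260.8 231.9] 12
side 0.098 [260.8 231.1] 11
side 0.101 [260.8 230.3] 34
side 0.104 [260.8 229.5] 34
side 0.107 [260.8 228.7] 69
side 0.11 [260.7 227.9] 70
side 0.113 [260.7 227.1] 72
side 0.116 [260.7 226.3] 70
side 0.119 [260.7 225.5] 92
side 0.122 [260.7 224.7] 92
side 0.125 [260.6 223.9] 83
side 0.128 [260.6 223. ] 102
```

The foot's underside sits at about 85 mm and the lid at about 70 mm or a little higher, so the gap is roughly 12 to 15 mm. Going down 6 mm first, slowly.

{"fn": "jog_arm", "kwargs": {
  "motion": [
    [[0.007,0,0.013,0,0,0,1],[0.015,0,0.026,0,0,0,1],[0.022,0,0.039,0,0,0,1],[0.029,0,0.052,0,0,0,1]]
  ]
}}

```text
time_s: 4.8
tool_pos: [0.584, -0.0088, 0.2173]
tool_rot: [179.9, 29.1, 175.7]
force: [-2.7, 5.7, 3.9]
grip_width: 0.0256
grasp_force: 20.0
```

{"fn": "jog_arm", "kwargs": {
  "motion": [
    [[0,0,0,0,0,0,1],[0,0,0,0,0,0,1]]
  ]
}}

```text
time_s: 5.0
tool_pos: [0.5839, -0.0088, 0.217]
tool_rot: [179.9, 29.1, 175.7]
force: [-1.5, 5.2, 1.3]
grip_width: 0.0255
grasp_force: 20.0
```

{"fn": "jog_arm", "kwargs": {
  "motion": [
    [[0.005,0,0.009,0,0,0,1],[0.01,0,0.018,0,0,0,1],[0.015,0,0.026,0,0,0,1]]
  ]
}}

```text
time_s: 5.3
tool_pos: [0.584, -0.0088, 0.2143]
tool_rot: [179.9, 29.1, 175.7]
force: [-2.9, 4.8, 2.9]
grip_width: 0.0252
grasp_force: 20.0
```

{"fn": "jog_arm", "kwargs": {
  "motion": [
    [[0.003,0,0.005,0,0,0,1],[0.005,0,0.009,0,0,0,1]]
  ]
}}

```text
time_s: 5.5
tool_pos: [0.584, -0.0088, 0.2133]
tool_rot: [179.9, 29.1, 175.7]
force: [-2.8, 5.8, 3.6]
grip_width: 0.0257
grasp_force: 20.0
```

{"fn": "jog_arm", "kwargs": {
  "motion": [
    [[0.003,0,0.005,0,0,0,1],[0.005,0,0.009,0,0,0,1]]
  ]
}}

```text
time_s: 5.7
tool_pos: [0.584, -0.0088, 0.2123]
tool_rot: [179.9, 29.1, 175.7]
force: [-3.2, 5.0, 3.8]
grip_width: 0.0254
grasp_force: 20.0
```

{"fn": "jog_arm", "kwargs": {
  "motion": [
    [[0.003,0,0.005,0,0,0,1],[0.005,0,0.009,0,0,0,1]]
  ]
}}

```text
time_s: 5.9
tool_pos: [0.5839, -0.0088, 0.2112]
tool_rot: [179.9, 29.1, 175.7]
force: [-2.5, 6.2, 3.8]
grip_width: 0.0255
grasp_force: 20.0
```

{"fn": "jog_arm", "kwargs": {
  "motion": [
    [[0.003,0,0.005,0,0,0,1],[0.005,0,0.009,0,0,0,1]]
  ]
}}

```text
time_s: 6.1
tool_pos: [0.584, -0.0088, 0.2102]
tool_rot: [179.9, 29.1, 175.7]
force: [-3.3, 5.3, 3.0]
grip_width: 0.0255
grasp_force: 20.0
```

{"fn": "jog_arm", "kwargs": {
  "motion": [
    [[0.003,0,0.004,0,0,0,1],[0.004,0,0.007,0,0,0,1]]
  ]
}}

```text
time_s: 6.3
tool_pos: [0.584, -0.0088, 0.2095]
tool_rot: [179.9, 29.1, 175.7]
force: [-3.3, 5.5, 4.5]
grip_width: 0.0256
grasp_force: 20.0
```

Travelled 13 mm, no clear touch yet (sliding force about 3.5 N).

{"fn": "jog_arm", "kwargs": {
  "motion": [
    [[0.003,0,0.004,0,0,0,1],[0.004,0,0.007,0,0,0,1]]
  ]
}}

```text
time_s: 6.5
tool_pos: [0.584, -0.0088, 0.209]
tool_rot: [179.9, 29.1, 175.7]
force: [-5.4, 6.3, 5.9]
grip_width: 0.0253
grasp_force: 20.0
```

```bash
python3 - <<'E'
from h import *
F=[];
for _ in range(3): F.append(env.get_obs()['force'])
print(F)
p,d=shot('side','s4');a=cv2.imread('pics/s4.png')[200:280,220:300];s,_=shot('scene','c4');b=cv2.imread('pics/c4.png')[180:260,225:305]
cv2.imwrite('pics/z4.png',np.hstack([cv2.resize(x,(400,400),interpolation=cv2.INTER_CUBIC) for x in (a,b)]))
E
```

```text
[array([-5.3673164 ,  6.31844678,  5.8998946 ]), array([-5.3673164 ,  6.31844678,  5.8998946 ]), array([-5.3673164 ,  6.31844678,  5.8998946 ])]
```

View pics/z4.png

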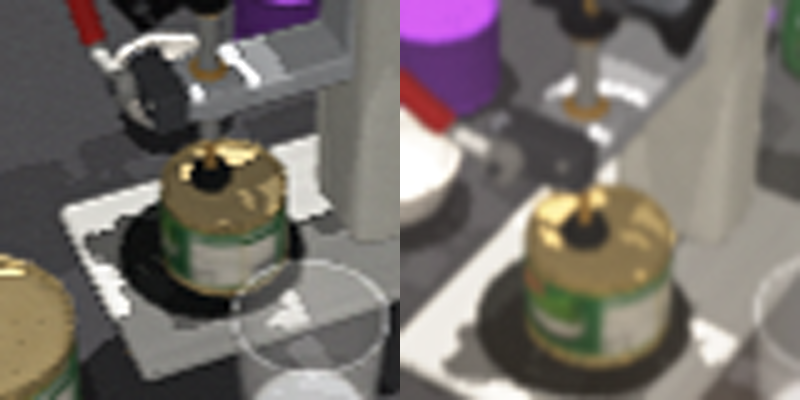

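The picture shows the foot on the lid: side crop (210,172), scene crop (585,232). The force is rising, so one small step to confirm.

{"fn": "jog_arm", "kwargs": {
  "motion": [
    [[0.002,0,0.003,0,0,0,1],[0.003,0,0.005,0,0,0,1],[0.003,0,0.005,0,0,0,1]]
  ]
}}

```text
time_s: 6.9
tool_pos: [0.584, -0.0087, 0.2087]
tool_rot: [179.9, 29.1, 175.7]
force: [-5.7, 5.4, 6.6]
grip_width: 0.0258
grasp_force: 20.0
```

{"fn": "jog_arm", "kwargs": {
  "motion": [
    [[0.002,0,0.003,0,0,0,1],[0.003,0,0.005,0,0,0,1],[0.003,0,0.005,0,0,0,1]]
  ]
}}

```text
time_s: 7.2
tool_pos: [0.5841, -0.0088, 0.2084]
tool_rot: [179.9, 29.1, 175.7]
force: [-7.7, 5.5, 8.3]
grip_width: 0.0256
grasp_force: 20.0
```

{"fn": "jog_arm", "kwargs": {
  "motion": [
    [[0,0,0,0,0,0,0],[0,0,0,0,0,0,0],[0,0,0,0,0,0,0],[0,0,0,0,0,0,0],[0,0,0,0,0,0,0]]
  ]
}}

```text
time_s: 7.7
tool_pos: [0.5835, -0.0107, 0.2064]
tool_rot: [180.0, 29.0, 175.6]
force: [-0.8, 0.1, -0.2]
grip_width: 0.0576
grasp_force: 0.0
```

```bash
python3 - <<'E'
from h import *
o=env.get_obs();print(o['tool_pos'],o['tool_rot'],o['qpos'],o['grip_width'])
rod=[.5805,-.0083]
print('pivot',ow([-.051,.018,.142],rod),'tip',ow([-.051,.018+.046,.142+.0386],rod),'down tip',ow([-.051,.018+.046,.142-.0386],rod))
E
```

```text
[ 0.58354008 -0.01073208  0.20640087] [179.96445921  29.00902956 175.6302334 ] [ 25.80401575 -10.05597222 -26.90540018 119.09206269  -2.32436597
  41.02014968  85.08801862] 0.057625799148367
pivot [0.53103125 0.01355962 0.142     ] tip [0.53456033 0.05942405 0.1806    ] down tip [0.53456033 0.05942405 0.1034    ]
```

Released. Backing off along the tool axis, closing, then over to the lever.

{"fn": "jog_arm", "kwargs": {
  "motion": [
    [[0,0,-0.15,0,0,0,0],[0,0,-0.3,0,0,0,0],[0,0,-0.45,0,0,0,0],[0,0,-0.45,0,0,0,0]]
  ]
}}

```text
time_s: 8.1
tool_pos: [0.5626, -0.0088, 0.2483]
tool_rot: [180.0, 29.2, 175.7]
force: [0.7, -0.1, 0.7]
grip_width: 0.0846
grasp_force: 0.0
```

```bash
python3 - <<'E'
from h import *
o=env.get_obs();print(o['tool_pos'],o['tool_rot'],o['qpos'],o['grip_width'])
print(rel([.527,.066,.25],Rtool(22)))
E
```

```text
[ 0.56263231 -0.00876392  0.24828582] [179.99506882  29.2486814  175.67001844] [ 24.94076771 -15.12402606 -24.84099054 118.08510347  -5.24208416
  46.55446833  87.51003658] 0.08464975316073249
(array([ 0.351,  0.719, -0.216]), array([0.0002, 0.0403, 0.0004]))
```

{"fn": "jog_arm", "kwargs": {
  "motion": [
    [[0.1,0.1,-0.06,0,0.015,0,0],[0.2,0.3,-0.12,0,0.03,0,0.5],[0.3,0.5,-0.18,0,0.04,0,1],[0.35,0.72,-0.22,0,0.04,0,1],[0.35,0.72,-0.22,0,0.04,0,1]]
  ]
}}

```text
time_s: 8.6
tool_pos: [0.526, 0.0697, 0.248]
tool_rot: [179.9, 21.8, 175.9]
force: [0.5, 0.6, 0.6]
grip_width: 0.0632
grasp_force: 0.0
```

{"fn": "jog_arm", "kwargs": {
  "motion": [
    [[0,0,0,0,0,0,1],[0,0,0,0,0,0,1],[0,0,0,0,0,0,1],[0,0,0,0,0,0,1],[0,0,0,0,0,0,1]]
  ]
}}

```text
time_s: 9.1
tool_pos: [0.5262, 0.0659, 0.2483]
tool_rot: [179.9, 21.8, 175.6]
force: [0.5, -0.8, 1.0]
grip_width: 0.0227
grasp_force: 0.0
```

```bash
python3 - <<'E'
from h import *
o=env.get_obs();print(o['tool_pos'],o['tool_rot'],o['qpos'],o['grip_width'],abs(o['joint_velocities']).max())
print(rel([.527,.066,.25],Rtool(22)))
shot('wrist','w5')
s,_=shot('scene','c5')
a=cv2.imread('pics/w5.png');b=cv2.imread('pics/c5.png')[110:270,190:350]
cv2.imwrite('pics/z5.png',np.hstack([cv2.resize(a,(400,300)),cv2.resize(b,(300,300),interpolation=cv2.INTER_CUBIC)]))
E
```

```text
[0.52619781 0.06586031 0.24826306] [179.94952445  21.829508   175.62355546] [ 22.95813607 -14.4331348  -31.77619637 114.45652968  -2.99932082
  56.591209    77.39335041] 0.022745295548847896 0.2052047564644445
(array([-0.014,  0.002, -0.013]), array([ 0.0003, -0.0009,  0.0001]))
```

View pics/z5.png

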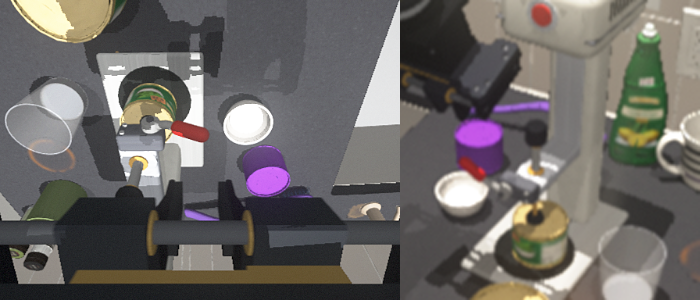

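The rod is down with the foot on the lid, and the lever is still up, with its red end at wrist (265,174). Checking the lever tip position against the wrist ray.

```bash
python3 - <<'E'
from h import *
o=env.get_obs();print(o['tool_pos'])
rod=[.5805,-.0083]
i=cam('wrist');K=i['camera_matrix'];M=i['mount'];R0=R.from_euler('xyz',o['tool_rot'],degrees=True).as_matrix()
def px(P):
    q=(np.linalg.inv(M)@np.r_[R0.T@(P-o['tool_pos']),1])[:3];return ((K@q)[:2]/q[2]).round(1)
for r in (.034,.047,.060,.0675): print(r,px(ow([-.051,.018+r*np.cos(.698),.142+r*np.sin(.698)],rod)))
hs=cv2.cvtColor(cv2.imread('pics/w5.png'),cv2.COLOR_BGR2HSV)
red=((hs[...,0]<6)|(hs[...,0]>174))&(hs[...,1]>150)&(hs[...,2]>90);k,l,s,c=cv2.connectedComponentsWithStats(red.astype('uint8'));j=1+s[1:,4].argmax();print(s[j],c[j])
v,u=np.where(l==j);print(cv2.minAreaRect(np.stack([u,v],1).astype('float32')))
E
```

```text
[0.5261812  0.06614896 0.24833268]
0.034 [222.  167.2]
0.047 [234.5 173.7]
0.06 [247.7 180.6]
0.0675 [255.6 184.8]
[219 155  43  27 557] [237.56193896 166.53321364]
((240.61318969726562, 167.60377502441406), (44.642181396484375, 18.406314849853516), 15.945394515991211)
```

{"fn": "jog_arm", "kwargs": {
  "motion": [
    [[0.03,0,0.08,0,0,0,1],[0.06,0,0.16,0,0,0,1],[0.1,0,0.25,0,0,0,1],[0.13,0,0.325,0,0,0,1],[0.13,0,0.325,0,0,0,1]]
  ]
}}

```text
time_s: 9.7
tool_pos: [0.525, 0.0662, 0.2112]
tool_rot: [180.0, 21.6, 175.7]
force: [-0.1, -0.1, -0.2]
grip_width: 0.0004
grasp_force: 0.0
```

{"fn": "jog_arm", "kwargs": {
  "motion": [
    [[0.02,0,0.045,0,0,0,1],[0.035,0,0.09,0,0,0,1],[0.055,0,0.14,0,0,0,1],[0.075,0,0.185,0,0,0,1]]
  ]
}}

```text
time_s: 10.1
tool_pos: [0.5261, 0.0664, 0.193]
tool_rot: [180.0, 21.8, 175.7]
force: [-0.7, 0.9, -0.5]
grip_width: 0.0004
grasp_force: 0.0
```

{"fn": "jog_arm", "kwargs": {
  "motion": [
    [[0.01,0,0.03,0,0,0,1],[0.025,0,0.06,0,0,0,1],[0.035,0,0.09,0,0,0,1],[0.05,0,0.12,0,0,0,1]]
  ]
}}

```text
time_s: 10.5
tool_pos: [0.526, 0.0665, 0.1802]
tool_rot: [180.0, 21.8, 175.7]
force: [-0.5, -0.4, -0.1]
grip_width: 0.0005
grasp_force: 0.0
```

```bash
python3 - <<'E'
from h import *
o=env.get_obs();print(o['tool_pos'],o['force'])
shot('wrist','w6');shot('side','s6')
s,_=shot('scene','c6')
a=cv2.imread('pics/w6.png')[80:300,140:433];b=cv2.imread('pics/c6.png')[140:240,190:290];c=cv2.imread('pics/s6.png')[150:250,200:300]
cv2.imwrite('pics/z6.png',np.hstack([cv2.resize(a,(380,300)),]+[cv2.resize(x,(210,300)[:1]+(300,),interpolation=cv2.INTER_CUBIC) for x in (b,c)]))
E
```

```text
[0.52601816 0.0664519  0.18023734] [-0.51851805 -0.38357497 -0.06492684]
```

View pics/z6.png

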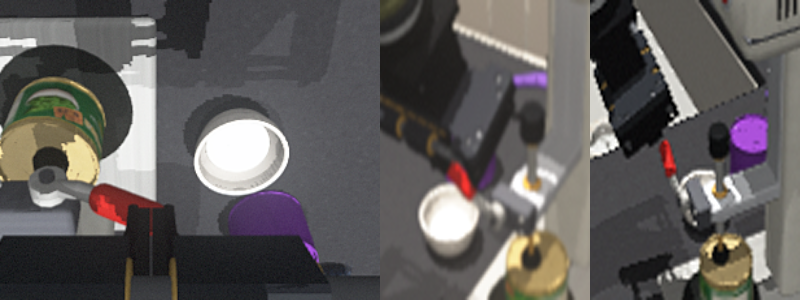

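The crop shows the lever unmoved: the red end is still at side (236,203). The fingertips are next to it, so I need their relative position from depth.

```bash
python3 - <<'E'
from h import *
o=env.get_obs();M=cam('wrist')['mount'];K=cam('wrist')['camera_matrix'];R0=R.from_euler('xyz',o['tool_rot'],degrees=True).as_matrix()
d=np.load('pics/w6.npy');v,u=np.mgrid[:384,:512]
q=np.stack([(u-K[0,2])/K[0,0]*d,(v-K[1,2])/K[1,1]*d,d],-1)
W=(q@M[:3,:3].T+M[:3,3])@R0.T+o['tool_pos']
for n,f,C in (('wrist','w6',W),('scene','c6',cloud('scene','c6')),('side','s6',cloud('side','s6'))):
    p=cv2.imread('pics/%s.png'%f);hs=cv2.cvtColor(p,cv2.COLOR_BGR2HSV)
    red=((hs[...,0]<6)|(hs[...,0]>174))&(hs[...,1]>150)&(hs[...,2]>70)&(np.linalg.norm(C-[.535,.055,.17],axis=-1)<.05)
    P=C[red];i=P[:,1].argsort();print(n,'red',len(P),np.median(P,0).round(4),'in',P[i[:8]].mean(0).round(4),'out',P[i[-8:]].mean(0).round(4))
    fg=(np.linalg.norm(C-[.53,.066,.18],axis=-1)<.04)&(hs[...,2]<70)&~red
    Q=C[fg]
    if len(Q): i=Q[:,2].argsort();print('  finger low',Q[i[:10]].mean(0).round(4),'x',np.percentile(Q[:,0],[2,98]).round(4),'y',np.percentile(Q[:,1],[2,98]).round(4))
E
```

```text
wrist red 783 [0.5281 0.0491 0.1651] in [0.5311 0.0371 0.1602] out [0.529  0.0697 0.1677]
  finger low [0.5141 0.0665 0.1818] x [0.5025 0.5138] y [0.0593 0.0767]
scene red 71 [0.5313 0.0524 0.1679] in [0.5301 0.039  0.1606] out [0.5306 0.0647 0.1717]
  finger low [0.5145 0.0659 0.1859] x [0.5036 0.5221] y [0.0568 0.0759]
side red 56 [0.5343 0.0501 0.1673] in [0.5331 0.0362 0.1615] out [0.5347 0.0641 0.1742]
  finger low [0.5199 0.0566 0.1883] x [0.513  0.5304] y [0.0548 0.0596]
```

```bash
python3 - <<'E'
from h import *
o=env.get_obs();M=cam('wrist')['mount'];K=cam('wrist')['camera_matrix'];R0=R.from_euler('xyz',o['tool_rot'],degrees=True).as_matrix()
d=np.load('pics/w6.npy');p=cv2.imread('pics/w6.png')
for u in (232,240,248,264,272):
    print('u',u)
    for v in range(210,262,5):
        q=np.array([(u-K[0,2])/K[0,0],(v-K[1,2])/K[1,1],1])*d[v,u];t=M[:3,:3]@q+M[:3,3]
        print(v,p[v,u],'tool mm',(t*1000).round(0),'world',((R0@t+o['tool_pos'])*1000).round(0))
E
```

```text
u 232
210 [209 210 209] tool mm [-58. -29. 204.] world [653.  28.  13.]
215 [215 215 213] tool mm [-66. -29. 208.] world [662.  27.  12.]
220 [ 39  37 105] tool mm [  6. -15.  19.] world [526.  52. 161.]
225 [ 42  43 120] tool mm [  4. -14.  17.] world [528.  52. 163.]
230 [ 41  44 125] tool mm [  2. -14.  14.] world [528.  52. 167.]
235 [ 37  41 123] tool mm [ -1. -14.  12.] world [530.  52. 169.]
240 [ 47  49 225] tool mm [ -4. -14.  12.] world [533.  52. 170.]
245 [211 213 209] tool mm [-115.  -31.  226.] world [714.  21.  13.]
250 [71 67 68] tool mm [-134.  -33.  248.] world [739.  17.  -0.]
255 [39 37 39] tool mm [ 38.  -7. -83.] world [459.  65. 244.]
260 [30 34 35] tool mm [ 39.  -6. -88.] world [457.  65. 247.]
u 240
210 [214 217 215] tool mm [-59. -19. 205.] world [655.  38.  12.]
215 [217 219 219] tool mm [-66. -19. 207.] world [663.  37.  12.]
220 [173 175 185] tool mm [-74. -20. 210.] world [670.  36.  13.]
225 [ 37  41 112] tool mm [  5. -10.  14.] world [526.  57. 165.]
230 [39 37 59] tool mm [12. -8. -9.] world [511.  59. 184.]
235 [30 32 34] tool mm [ 12.  -8. -15.] w
[... 1733 characters left out ...]
11.]
u 272
210 [92 84 85] tool mm [-65.  19. 220.] world [668.  75.   0.]
215 [85 83 81] tool mm [-73.  20. 223.] world [677.  75.  -0.]
220 [83 80 77] tool mm [-80.  20. 226.] world [686.  74.   0.]
225 [82 80 76] tool mm [-88.  20. 228.] world [694.  74.   1.]
230 [50 49 52] tool mm [12.  8. -9.] world [512.  76. 184.]
235 [31 35 36] tool mm [ 12.   8. -15.] world [510.  76. 189.]
240 [27 29 31] tool mm [ 12.   8. -20.] world [508.  76. 195.]
245 [29 30 33] tool mm [ 12.   8. -26.] world [506.  75. 200.]
250 [26 25 29] tool mm [ 12.   7. -31.] world [504.  75. 204.]
255 [30 26 30] tool mm [ 12.   7. -35.] world [503.  75. 208.]
260 [24 24 28] tool mm [ 12.   7. -40.] world [501.  75. 213.]
```

The fingers taper to the tip, so the lever is just below the fingertips. I'm shifting 6 mm inward and pressing down with force feedback.

{"fn": "jog_arm", "kwargs": {
  "motion": [
    [[0,-0.03,0,0,0,0,1],[0,-0.06,0,0,0,0,1],[0.02,-0.06,0.05,0,0,0,1],[0.04,-0.06,0.1,0,0,0,1]]
  ]
}}

```text
time_s: 11.05
tool_pos: [0.5255, 0.0603, 0.1694]
tool_rot: [180.0, 21.9, 175.7]
force: [-0.0, -0.6, -0.3]
grip_width: 0.0005
grasp_force: 0.0
```

{"fn": "jog_arm", "kwargs": {
  "motion": [
    [[0.01,0,0.03,0,0,0,1],[0.025,0,0.06,0,0,0,1],[0.035,0,0.09,0,0,0,1]]
  ]
}}

```text
time_s: 11.35
tool_pos: [0.5256, 0.0611, 0.1599]
tool_rot: [179.9, 21.8, 175.7]
force: [-1.6, 0.6, 3.1]
grip_width: 0.0003
grasp_force: 1.2
```

{"fn": "jog_arm", "kwargs": {
  "motion": [
    [[0.01,0,0.03,0,0,0,1],[0.025,0,0.06,0,0,0,1],[0.035,0,0.09,0,0,0,1]]
  ]
}}

```text
time_s: 11.65
tool_pos: [0.5257, 0.0605, 0.1501]
tool_rot: [180.0, 21.9, 175.7]
force: [-0.5, 1.0, 1.7]
grip_width: 0.0004
grasp_force: 0.9
```

```bash
cat > lv.py <<'E'
from h import *
import sys
o=env.get_obs();print(o['tool_pos'],o['force'],o['qpos'])
tag=sys.argv[1]
for n in ('scene','side'):
    shot(n,n+tag);C=cloud(n,n+tag)
    p=cv2.imread('pics/%s%s.png'%(n,tag));hs=cv2.cvtColor(p,cv2.COLOR_BGR2HSV)
    red=((hs[...,0]<6)|(hs[...,0]>174))&(hs[...,1]>150)&(hs[...,2]>60)&(np.linalg.norm(C-[.535,.055,.14],axis=-1)<.08)
    P=C[red];i=P[:,1].argsort();print(n,len(P),'in',P[i[:8]].mean(0).round(4),'out',P[i[-8:]].mean(0).round(4))
E
python3 lv.py 7
```

```text
[0.52574541 0.06054749 0.15012114] [-0.50995596  1.01962704  1.68896058] [ 23.50268708  -9.65977495 -34.3031992  122.61122982   0.46950616
  44.2838446   73.98052412]
scene 0 in [nan nan nan] out [nan nan nan]
side 28 in [0.5354 0.0406 0.1546] out [0.5365 0.0545 0.1559]lv.py:9: RuntimeWarning: Mean of empty slice.
  P=C[red];i=P[:,1].argsort();print(n,len(P),'in',P[i[:8]].mean(0).round(4),'out',P[i[-8:]].mean(0).round(4))
  ret = um.true_divide(
```

{"fn": "jog_arm", "kwargs": {
  "motion": [
    [[0.01,0,0.03,0,0,0,1],[0.025,0,0.06,0,0,0,1],[0.035,0,0.09,0,0,0,1]]
  ]
}}

```text
time_s: 12.05
tool_pos: [0.5259, 0.0607, 0.1405]
tool_rot: [179.9, 21.9, 175.7]
force: [-1.5, 1.2, 2.7]
grip_width: 0.0004
grasp_force: 1.1
```

{"fn": "jog_arm", "kwargs": {
  "motion": [
    [[0.01,0,0.025,0,0,0,1],[0.02,0,0.05,0,0,0,1],[0.025,0,0.06,0,0,0,1]]
  ]
}}

```text
time_s: 12.35
tool_pos: [0.5257, 0.0606, 0.1339]
tool_rot: [180.0, 21.8, 175.7]
force: [-1.6, 2.2, 1.4]
grip_width: 0.0006
grasp_force: 1.0
```

```bash
python3 lv.py 8 2>/dev/null
```

```text
[0.52566328 0.06057062 0.1338687 ] [-1.56925946  2.18469211  1.38065364] [ 23.63893668  -8.44620966 -34.91984299 123.72032868   1.61780803
  42.19588515  72.81360939]
scene 0 in [nan nan nan] out [nan nan nan]
side 18 in [0.5336 0.0425 0.1435] out [0.5347 0.0503 0.144 ]
```

{"fn": "jog_arm", "kwargs": {
  "motion": [
    [[0.01,0,0.025,0,0,0,1],[0.02,0,0.05,0,0,0,1],[0.03,0,0.075,0,0,0,1]]
  ]
}}

```text
time_s: 12.75
tool_pos: [0.5254, 0.0602, 0.1257]
tool_rot: [180.0, 21.8, 175.7]
force: [-2.2, 0.4, 2.6]
grip_width: 0.0004
grasp_force: 1.5
```

{"fn": "jog_arm", "kwargs": {
  "motion": [
    [[0.01,0,0.025,0,0,0,1],[0.015,0,0.04,0,0,0,1],[0.02,0,0.05,0,0,0,1]]
  ]
}}

```text
time_s: 13.05
tool_pos: [0.5256, 0.0601, 0.1205]
tool_rot: [180.0, 21.8, 175.7]
force: [-2.2, -0.4, 3.4]
grip_width: 0.0005
grasp_force: 1.6
```

```bash
python3 lv.py 9 2>/dev/null
```

```text
[0.52558364 0.06005149 0.12046123] [-2.24928673 -0.37629408  3.3572869 ] [ 23.77407086  -7.35911736 -35.41363154 124.59698638   2.77271976
  40.46917723  71.67929593]
scene 0 in [nan nan nan] out [nan nan nan]
side 12 in [0.5322 0.0425 0.1321] out [0.5324 0.0467 0.1313]
```

{"fn": "jog_arm", "kwargs": {
  "motion": [
    [[0.01,0,0.025,0,0,0,1],[0.015,0,0.04,0,0,0,1],[0.02,0,0.05,0,0,0,1]]
  ]
}}

```text
time_s: 13.45
tool_pos: [0.5259, 0.0606, 0.1153]
tool_rot: [179.9, 21.9, 175.7]
force: [-2.6, -0.3, 3.8]
grip_width: 0.0004
grasp_force: 1.7
```

{"fn": "jog_arm", "kwargs": {
  "motion": [
    [[0.01,0,0.02,0,0,0,1],[0.012,0,0.03,0,0,0,1],[0.012,0,0.03,0,0,0,1]]
  ]
}}

```text
time_s: 13.75
tool_pos: [0.5257, 0.0607, 0.1119]
tool_rot: [179.9, 21.8, 175.7]
force: [-0.5, 0.5, 3.0]
grip_width: 0.0006
grasp_force: 1.4
```

```bash
python3 lv.py 10 2>/dev/null
```

```text
[0.52570324 0.06069314 0.1119143 ] [-0.54364002  0.49583157  3.01218083] [ 23.83204623  -6.60349545 -35.77770574 125.12519587   3.56443749
  39.3227344   70.87479862]
scene 0 in [nan nan nan] out [nan nan nan]
side 12 in [0.5311 0.041  0.1248] out [0.5308 0.0471 0.1209]
```

{"fn": "jog_arm", "kwargs": {
  "motion": [
    [[0.01,0,0.025,0,0,0,1],[0.015,0,0.04,0,0,0,1],[0.02,0,0.05,0,0,0,1]]
  ]
}}

```text
time_s: 14.15
tool_pos: [0.5257, 0.0606, 0.1065]
tool_rot: [180.0, 21.8, 175.7]
force: [-1.9, 0.5, 4.6]
grip_width: 0.0005
grasp_force: 1.9
```

{"fn": "jog_arm", "kwargs": {
  "motion": [
    [[0.01,0,0.02,0,0,0,1],[0.012,0,0.03,0,0,0,1],[0.012,0,0.03,0,0,0,1]]
  ]
}}

```text
time_s: 14.45
tool_pos: [0.526, 0.0609, 0.104]
tool_rot: [180.0, 21.9, 175.7]
force: [-4.7, 1.7, 8.6]
grip_width: 0.0003
grasp_force: 4.5
```

```bash
python3 lv.py 11 2>/dev/null; python3 - <<'E'
import cv2,numpy as np
b=cv2.imread('pics/side11.png')[150:270,190:330];a=cv2.imread('pics/scene11.png')[150:270,190:330]
cv2.imwrite('pics/z11.png',np.hstack([cv2.resize(x,(400,343),interpolation=cv2.INTER_CUBIC) for x in(a,b)]))
E
```

```text
[0.52596849 0.06089852 0.10397233] [-4.68904485  1.70115298  8.61102924] [ 23.89759557  -5.85797428 -36.12286638 125.59928313   4.47389735
  38.24518248  69.97964423]
scene 0 in [nan nan nan] out [nan nan nan]
side 10 in [0.5303 0.0383 0.1168] out [0.5298 0.0428 0.1146]
```

View pics/z11.png

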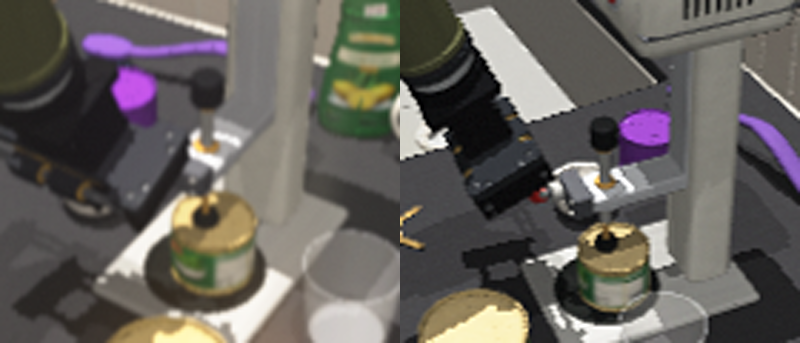

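The lever is going down under the hand, with its red end at side crop (540,195). The tin has not moved. The force is rising as it grips, so I keep pushing.

{"fn": "jog_arm", "kwargs": {
  "motion": [
    [[0.004,0,0.01,0,0,0,1],[0.008,0,0.02,0,0,0,1],[0.012,0,0.03,0,0,0,1]]
  ]
}}

```text
time_s: 14.85
tool_pos: [0.5267, 0.0608, 0.1024]
tool_rot: [-180.0, 22.0, 175.7]
force: [-13.9, 1.8, 22.0]
grip_width: 0.0008
grasp_force: 11.3
```

{"fn": "jog_arm", "kwargs": {
  "motion": [
    [[0.004,0,0.01,0,0,0,1],[0.008,0,0.02,0,0,0,1],[0.008,0,0.02,0,0,0,1]]
  ]
}}

```text
time_s: 15.15
tool_pos: [0.5268, 0.0613, 0.1011]
tool_rot: [-180.0, 22.0, 175.7]
force: [-19.0, 1.1, 29.9]
grip_width: 0.0007
grasp_force: 14.5
```

{"fn": "jog_arm", "kwargs": {
  "motion": [
    [[-0.04,0,-0.1,0,0,0,1],[-0.11,0,-0.28,0,0,0,1],[-0.2,0,-0.5,0,0,0,1],[-0.3,0,-0.75,0,0,0,1],[-0.3,0,-0.9,0,0,0,1]]
  ]
}}

```text
time_s: 15.65
tool_pos: [0.5211, 0.0608, 0.1947]
tool_rot: [179.9, 22.0, 175.6]
force: [-0.7, -1.0, -0.8]
grip_width: 0.0003
grasp_force: 0.0
```

```bash
python3 lv.py 12 2>/dev/null; python3 - <<'E'
from h import *
o=env.get_obs();print(o['tool_pos'],o['tool_rot'],o['force'],abs(o['joint_velocities']).max());p,d=shot('wrist','w12')
a=cv2.imread('pics/w12.png')[30:250,90:383];b=cv2.imread('pics/side12.png')[150:270,190:330]
cv2.imwrite('pics/z12.png',np.hstack([cv2.resize(x,(400,320),interpolation=cv2.INTER_CUBIC) for x in(a,b)]))
E
```

```text
[0.52114945 0.0608351  0.19474776] [-0.73282857 -0.95943232 -0.77109026] [ 23.17905271 -13.19832631 -32.62358086 119.83708345  -2.35114934
  49.95206382  76.74293537]
scene 35 in [0.5293 0.0366 0.1211] out [0.5287 0.0542 0.1086]
side 14 in [0.5305 0.0365 0.1204] out [0.531  0.0474 0.1145]
[0.52099603 0.06090219 0.19464104] [179.95540636  22.03136357 175.66140277] [-0.84267848  0.00143771 -0.76040717] 2.4530566468272035
```

View pics/z12.png

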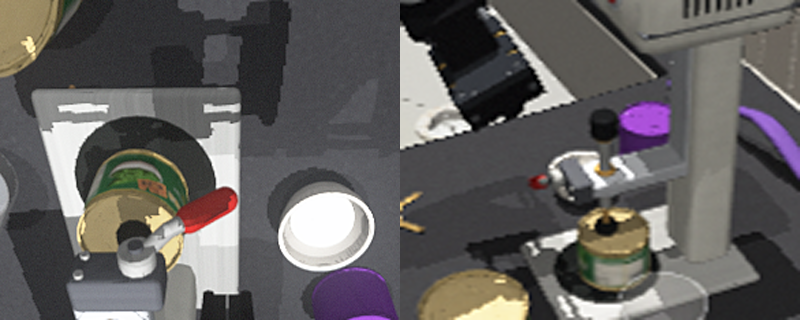

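The picture shows the lever pointing down and outward, red from (180,230) to (235,197) in the crop. The foot is on the tin and the tin is in place. Checking the angle numerically.

```bash
python3 - <<'E'
from h import *
from scipy.optimize import least_squares
o=env.get_obs()
i=cam('wrist');K=i['camera_matrix'];M=i['mount']
def red(f):
    hs=cv2.cvtColor(cv2.imread('pics/%s.png'%f),cv2.COLOR_BGR2HSV)
    m=((hs[...,0]<6)|(hs[...,0]>174))&(hs[...,1]>130)&(hs[...,2]>60);m[:100]=0
    k,l,s,c=cv2.connectedComponentsWithStats(m.astype('uint8'));return c[1+s[1:,4].argmax()]
def mid(rod,a,r=.051): a=np.radians(a);return ow([-.051,.018+r*np.cos(a),.142+r*np.sin(a)],rod)
def px(P,tp,tr):
    R0=R.from_euler('xyz',tr,degrees=True).as_matrix();q=(np.linalg.inv(M)@np.r_[R0.T@(P-tp),1])[:3];return ((K@q)[:2]/q[2])
c=red('w12');tp,tr=[.52099603,.06090219,.19464104],[179.955,22.031,175.661]
print('obs',c)
for rod in ([.5805,-.0083],[.576,-.0085]):
    for a in (-25,-30,-35,-40,-45): print(rod,a,px(mid(rod,a),tp,tr).round(1))
for n in('scene','side'):
    j=cam(n);Rm=R.from_euler('xyz',j['orientation'],degrees=True).as_matrix();Kc=j['camera_matrix']
    print(n,'obs',red(n+'12'),'init',red(n+'0'))
    for a in (40,30,-30,-35,-40):
        q=Rm.T@(mid([.579,-.0083],a)-j['origin']);print(a,((Kc@q)[:2]/q[2]).round(1))
E
```

```text
obs [241.66972477 173.36566186]
[0.5805, -0.0083] -25 [255.8 180.1]
[0.5805, -0.0083] -30 [253.1 176.9]
[0.5805, -0.0083] -35 [250.  173.9]
[0.5805, -0.0083] -40 [246.5 171.2]
[0.5805, -0.0083] -45 [242.8 168.7]
[0.576, -0.0085] -25 [255.  175.3]
[0.576, -0.0085] -30 [252.3 172.2]
[0.576, -0.0085] -35 [249.2 169.2]
[0.576, -0.0085] -40 [245.7 166.5]
[0.576, -0.0085] -45 [241.9 164. ]
scene obs [265.08974359 117.42307692] init [227.93333333 199.23333333]
40 [228.1 196.7]
30 [226.5 198.4]
-30 [227.4 215.2]
-35 [228.3 216.7]
-40 [229.3 218.2]
side obs [263.29032258 145.51612903] init [236.43548387 202.32258065]
40 [235.5 200.1]
30 [235.1 201.2]
-30 [236.1 215.1]
-35 [236.4 216.5]
-40 [236.8 218. ]
```

The wrist view fits an angle of about -40° or slightly lower, and the push met a hard stop at 30 N. The hand is clear, so I'm handing in.

```bash
python3 -c "
from cell import env
print(env.sign_off())"
```

```text
the job is handed in; nothing more can be done
None
```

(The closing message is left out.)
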